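Take the charged pack from its sloping charger

TASK

Squeeze the two orange side buttons of the battery pack in the charger with the green lamp, lift the pack out and lay it flat, right way up, in the empty pocket of the analyser's tray without dropping it. Then shut the dust flap of the emptied charger flat down over its bay. Leave the other pack charging and do not push the other things on the desk about.

Things in the scene. Friction and masses are not known exactly. Their poses are not given: they have to be found in the camera images.
- ready_charger: desktop battery charger with GREEN (charged) lamp bars, dark grey wedge 100 mm wide (its y), 150 deep (x), 92 high; origin under its centre, on the desk. From its front edge (-x, 28 mm high, 75 mm before the origin) the deck rises at 28 degrees towards +x to a level rear ledge starting 45 mm behind the origin. Lamp bars: on the deck's lower edge and on the ledge
- ready_bay (a point): centre of the floor of the bay in the green-lamp charger, 12 mm below its deck
- ready_pack: the charged pack, black, in the green-lamp charger: 92 mm long (its x), 50 wide (y), 46 thick (z), about 0.35 kg; origin at the centre of its underside. In the bay its x runs up the slope and its z is square to the deck, leaning 28 degrees back towards the charger's -x; 12 mm is sunk in the bay (play 1.5 mm each side, 2 mm each end), 34 mm stands proud
- ready_buttons (a point): on the charged pack, midway between its two orange side buttons (one on +y, one on -y; each 24 mm long, 14 high, 6 proud), 36 mm above its underside, 24 mm above the deck; 62 mm over both buttons, 51 with both home. A catch under each holds the pack fast until both are in 3 mm or more together; it then lifts out square to the deck, clear after 12 mm
- ready_left (a joint): button on the charged pack's +y side: 0 out, 0.0055 m pressed home; spring 3 N at the start, 9 N home; it springs out again when let go
- ready_right (a joint): button on the charged pack's -y side, the same
- ready_flap (a joint): dust flap of the green-lamp charger: grey-blue plate 94 mm wide, 4 thick, 112 from hinge to free edge, orange ridge on the outer face at that edge. 0 rad = shut, flat on the deck over the bay; grows as the edge rises and swings back; 2.06 = upright, stop at 2.2. A stiff hinge (0.05 N m) holds it where it is left: swing it all the way down and press it flat
- ready_hinge (a point): middle of the flap's hinge line, which lies along the charger's y at the upper end of the bay, 3 mm above the deck (37 mm behind and 91 mm above the charger's origin)
- ready_flap_edge (a point): middle of the flap's free edge, in the middle of its thickness
- other_charger: desktop battery charger with AMBER (still charging) lamp bars, otherwise the same as the green one. Its flap also stands open, up to 205 mm above the desk: keep clear of it. Leave this charger alone
- other_pack: the pack still charging in the amber-lamp charger, otherwise the same as the charged one. Leave it latched where it is
- tray: grey moulded tray of an instrument case, 230 mm (its x) by 290 (y), upper face 20 high, fixed; origin under its centre, on the desk. A yellow and black pistol-shaped analyser lies in it, up to 71 mm above the desk: head along the +x side (x above 33 mm), grip and foot along the +y side (y above 60 mm)
- pocket (a point): centre of the floor of the tray's empty battery pocket, 8 mm above the desk: a rectangular recess 104 mm (tray x) by 72 mm (tray y), 12 mm deep, centred 58 mm to -x and 55 mm to -y of the tray's origin, for the pack lying on its underside, its length along the tray's x, either end first
- sample_jar: grey sample jar with a white cap, 68 mm across, 100 mm tall; bystander; origin under its centre
- small_jar: small pale jar with a black cap, 46 mm across, 68 mm tall; bystander; origin under its centre
- mouse: black computer mouse, 105 x 58 x 32 mm; bystander; origin under its centre
- log_book: dark red log book, 152 x 214 x 16 mm; bystander; origin under its centre
- pliers: red-handled pliers lying flat, 140 mm long; bystander; origin at the pivot
- dust_brush: small hand brush lying flat; bystander
- scoop: aluminium sample scoop, pan 75 x 45 x 22 mm with a handle to its -x; bystander; origin under the pan
There are look-alikes about, which are no part of the job. Leave any yellow look-alike of the ready_pack alone.

How it is judged:
On the way, in this order (a step that is already met when the one before it is completed fails the run):
1. the charged pack is lifted out of the bay (40 mm or more) with both of its buttons squeezed (distance between ready_pack and ready_bay above 0.04 m and value of joint each of ready_left, ready_right above 0.003 m), for 0.1 s.
2. the pack lies flat on the floor of the tray's pocket, let go (x of ready_pack in the frame of pocket between -0.012 and 0.012 m and y of ready_pack in the frame of pocket between -0.012 and 0.012 m and z of ready_pack in the frame of pocket below 0.004 m and angle between ready_pack's own z axis and vertical below 0.08 rad and contact force between the fingers and ready_pack below 0.2 N and linear speed of ready_pack below 0.02 m/s), for 0.2 s.
At the end, for the whole second after the job is handed in: The charged pack lies right way up and flat (within 0.08 rad) on the floor of the pocket (underside within 4 mm of it, centre within 12 mm each way), at rest and let go, and the dust flap of the green-lamp charger is shut to within 0.08 rad (all of step 2 and value of joint ready_flap below 0.08 rad); the robot touches nothing.
It fails at once if the pack that is still charging is pulled about or taken out (moved over 10 mm) (distance of other_pack from where it was at the start of the episode above 0.01 m).
It fails at once if the charged pack is dropped or thrown (faster than 0.6 m/s with no finger on it) (linear speed of ready_pack above 0.6 m/s and contact force between the fingers and ready_pack below 0.2 N).
It fails at once if another thing on the desk (a jar, the mouse, the log book, the pliers, the brush or the scoop) is pushed more than 30 mm or knocked over (distance of any of sample_jar, small_jar, mouse, log_book, pliers, dust_brush, scoop from where it was at the start of the episode above 0.03 m or angle between any of sample_jar, small_jar's own z axis and vertical above 0.6 rad).
It also fails if it takes over 67 s, if anything falls off the work surface, if the arm or the gripper's body presses on something with over 40 N, if the wrist force passes 120 N, or if a joint passes its speed limit or range.

ROBOT

A 6-joint arm with a two-finger parallel gripper is mounted at the origin on the work surface. World frame = base frame: x ahead of the robot, y to its left, z up, the work surface at z = 0. Lengths are in m, angles in rad, forces in N, time in s.
With the tool pointing down it reaches from about 0.375 to 0.975 m from the base axis. Payload 3.8 kg.
Tool frame: the origin (TCP) lies between the finger pads; the fingertips stand 25 mm ahead of it and the grasp point (between the pads) lies 6 mm ahead of it; z points along the fingers, y is the direction in which the jaws open and shut (so a half turn about z gives the same grasp; the last joint's range is limited). The gripper opens to 88 mm and grips with 3 to 60 N. Pads are 18 mm wide; open, the fingers measure 123 mm over their backs; the gripper's body (75 mm by 187 mm) begins 45 mm behind the grasp point.
Start: joints at [-0.037, 0.264, 1.604, -0, 1.274, -0.037], TCP at [0.675, -0, 0.264] pointing down, gripper open.
Joint ranges: [-2.63, 2.63], [-0.94, 2.18], [0.31, 2.57], [-1.31, 4.45], [0, 2.66], [-2.55, 2.55]. Speed limits (rad/s): [2.57, 2.57, 3.14, 3.14, 3.14, 3.14].

INTERFACE

Orientations are given as [roll, pitch, yaw] about the fixed x, y, z axes, in that order (R = Rz(yaw) Ry(pitch) Rx(roll)).
In Python, from workcell import bot, viewer, ticket gives the robot as it stands.
- The arm moves only by the tool send_rows, never from a script. Its arguments are lists of equal length, an entry for each row: "translation": the shift along the tool's x, y, z in mm, a list of three; "turn": the turn about the tool's z in rad. A call has 1 to 8 rows; each row is the pose to reach, as a shift and turn from the pose measured when the call began, along the tool's axes at that moment; what a row does not reach only later rows make up. A row lasts 1/10 s, in which the tool goes at most 50 mm and 8.59 degrees, less where a joint would pass 70% of its speed; a pose out of reach is approached as far as the arm can. A call with a gripper value outside its range is refused whole. "gripper" is the opening in per cent of the stroke, from 0 (shut) to 100 (fully open), set as the call begins (left out, the last holds). The fingers move at their own pace and stop on an object; "newtons" is the grip in N (left out, the last holds). Time passes only in rows, so rows that repeat a pose let the fingers close. It gives the time, the measured TCP pose, the force and the opening at its end, in the units of the state.
- bot.sense(): the state, without advancing time (a new reading comes with each control period).
- viewer.get_image(name): name is "scene" or "side" or "wrist"; returns a dict with "image" (420x560x3 uint8, red, green, blue), "intrinsics" (3x3 intrinsics, pixels), "pose" (4x4, takes a point from camera to world coordinates). Camera axes: x right, y down, z forward; pixel columns grow to the right and rows downward; lengths in m; the calibration is good to about 2 mm. A picture is of the moment at which its call begins. There is no depth.
- ticket.sign_off(): hands the job in, once; it reports no verdict.
The state is a dict: "time_s": time; "joint_pos": joint angles; "joint_vel": joint speeds; "effort": joint torques, N m; "tcp_pos": TCP position; "orientation": TCP orientation; "contact_force": force on the tool from outside, world axes, zero at the start; "torque": the same for the moment, N m; "grip_width": finger opening in m.
Only numpy, scipy, OpenCV 4.12 (cv2) and the standard library are available. Lean on these libraries where they do the work, as an engineer would, in place of code of your own. Each camera call takes 0.05 s, during which the arm holds its last target. There are 200 camera calls.

## Working session

There is one attempt and no reset: what is moved stays moved. The work goes in short steps, Python scripts to look and compute and a tool call to move; the robot and the scene stay as the last step left them, time stands still between calls to the robot, and variables do not carry over. Pictures are saved under pics/ and viewed, about 8 in all and at most 12, crops included, and the job is handed in when it is done.

Besides the shell and the picture viewer there is one more tool, called after "Call:" as a command line: name --pt "numbers of a row" for each row, then --argument value for the rest. send_rows: Moves the arm, as the interface text tells. Its arguments: {"type":"object","properties":{"translation":{"type":"array"},"turn":{"type":"array"},"gripper":{"type":"number"},"newtons":{"type":"number"}},"required":["translation","turn"]}

```bash
mkdir -p pics; ls
python3 - <<'E'
from workcell import bot, viewer
import cv2, numpy as np
print(bot.sense())
for n in ["scene","side"]:
    r=viewer.get_image(n); cv2.imwrite(f"pics/{n}0.png",cv2.resize(r["image"][:,:,::-1],(784,588),interpolation=cv2.INTER_CUBIC))
    np.savez(f"{n}0.npz",**r); print(n,r["intrinsics"].round(1).tolist(),r["pose"].round(3).tolist())
E
```

```text
pics
{'time_s': 0.0, 'joint_pos': array([-3.69378865e-02,  2.64740435e-01,  1.60538146e+00, -3.95310445e-05,
        1.27370058e+00, -3.69033173e-02]), 'joint_vel': array([-8.75233394e-05,  4.23793420e-04,  1.19214342e-04, -3.99275384e-05,
       -2.25204258e-03,  1.13479476e-03]), 'effort': array([-9.59501231e-04, -5.02113855e+01, -3.56871557e+01,  7.25938403e-02,
        2.92220683e-02, -1.93505334e-04]), 'tcp_pos': array([ 6.74337132e-01, -1.48518080e-05,  2.62392491e-01]), 'orientation': array([-3.13936295e+00, -4.45215564e-05,  1.57077332e+00]), 'contact_force': array([ 0.17740588, -0.02729433,  0.40979628]), 'torque': array([ 0.0171938 , -0.00672481,  0.04858168]), 'grip_width': 0.08807706848613348}
scene [[432.2, 0.0, 287.2], [0.0, 432.2, 214.5], [0.0, 0.0, 1.0]] [[0.144, 0.73, -0.668, 1.535], [0.99, -0.107, 0.096, -0.102], [-0.001, -0.675, -0.738, 1.199], [0.0, 0.0, 0.0, 1.0]]
side [[402.6, 0.0, 276.4], [0.0, 402.6, 220.0], [0.0, 0.0, 1.0]] [[-0.99, -0.096, 0.098, 0.424], [-0.138, 0.703, -0.698, 0.883], [-0.002, -0.705, -0.71, 0.966], [0.0, 0.0, 0.0, 1.0]]
```

View pics/scene0.png

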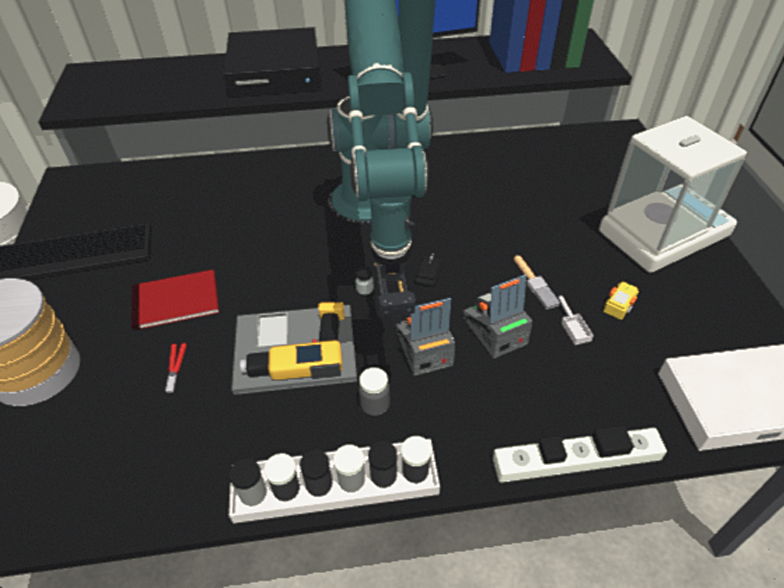

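View pics/side0.png

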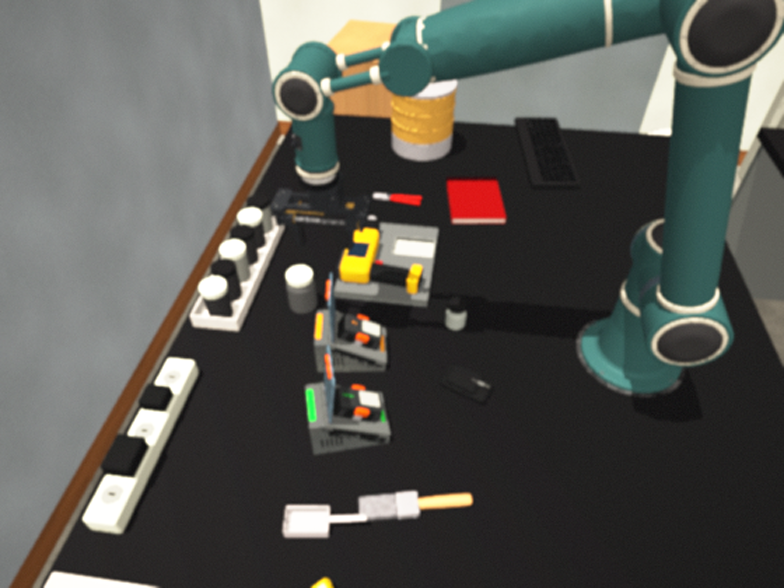

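Candidates in the scene picture: the green-lamp charger at (500,325), the amber-lamp charger at (427,340), and the yellow look-alike pack at (620,300). The green one's ledge bar is at (513,325), and in the side picture at (311,405). The tray is at (295,348), with its pocket seen as a white patch near (272,330).

```bash
cat > h.py <<'E'
import numpy as np, cv2
def ray(d,u,v,z):
    K,P=d["intrinsics"],d["pose"]; r=P[:3,:3]@np.linalg.solve(K,[u,v,1]); o=P[:3,3]
    return o+r*(z-o[2])/r[2]
def proj(d,p):
    P=d["pose"]; c=(np.atleast_2d(p)-P[:3,3])@P[:3,:3]; q=c@d["intrinsics"].T
    return q[:,:2]/q[:,2:]
def crop(im,x,y,w,h,s): return cv2.resize(im[y:y+h,x:x+w,::-1],None,fx=s,fy=s,interpolation=cv2.INTER_CUBIC)
E
python3 - <<'E'
from h import *
s=dict(np.load("scene0.npz"));d=dict(np.load("side0.npz"))
a=crop(s["image"],320,190,80,60,5);b=crop(d["image"],200,250,100,75,4)
c=crop(s["image"],160,210,100,75,4);e=crop(d["image"],220,150,100,75,4)
cv2.imwrite("pics/m1.png",np.vstack([np.hstack([a,b]),np.hstack([c,e])]))
print(ray(s,513/1.4,325/1.4,.092),ray(d,311/1.4,405/1.4,.092), [ray(s,u/1.4,v/1.4,.02).round(3) for u,v in[(235,310),(352,303),(355,383),(232,391)]])
E
```

```text
[0.65177035 0.29271485 0.092     ] [0.65023812 0.29482788 0.092     ] [array([ 0.44 , -0.383,  0.02 ]), array([ 0.46, -0.08,  0.02]), array([ 0.713, -0.096,  0.02 ]), array([ 0.694, -0.38 ,  0.02 ])]
```

View pics/m1.png

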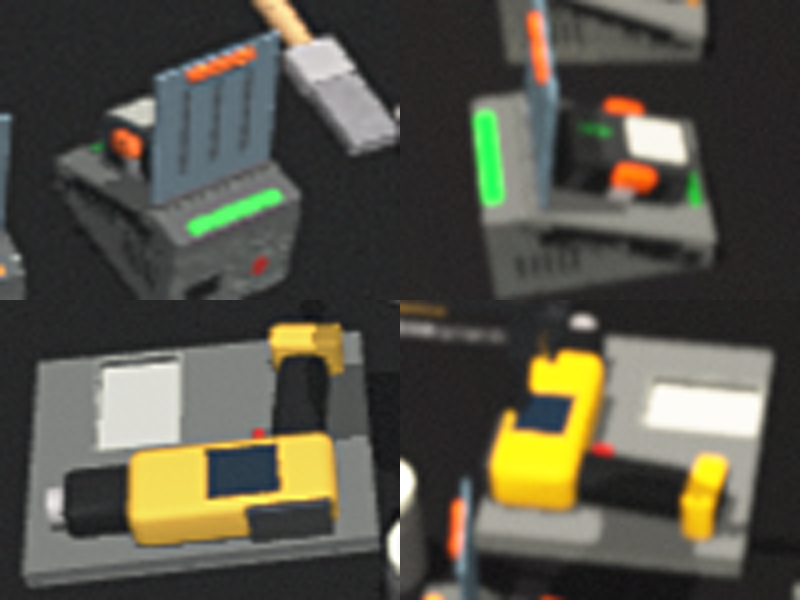

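```bash
cat > fit.py <<'E'
from h import *
from scipy.optimize import least_squares
def fit(obs,x0):
    # obs: (cam dict,u,v,local xyz)
    def f(q):
        c,s=np.cos(q[2]),np.sin(q[2]);R=np.array([[c,-s,0],[s,c,0],[0,0,1]])
        return np.concatenate([proj(d,R@np.array(p)+[q[0],q[1],0])[0]-[u,v] for d,u,v,p in obs])
    r=least_squares(f,x0,loss="soft_l1"); return r.x,r.fun.reshape(-1,2)
E
python3 - <<'E'
from fit import *
s=dict(np.load("scene0.npz"));d=dict(np.load("side0.npz"))
A=lambda u,v:(s,u/5+320,v/5+190); B=lambda u,v:(d,(u-400)/4+200,v/4+250)
C=lambda u,v:(s,u/4+160,(v-300)/4+210); E=lambda u,v:(d,(u-400)/4+220,(v-300)/4+150)
m=1e-3
ob=[A(155,203)+((.037,-.047,.091),),A(275,160)+((.037,.047,.091),),A(300,195)+((.075,.05,.092),),A(165,235)+((.075,-.05,.092),),
 A(155,75)+((.037,-.047,.203),),A(278,33)+((.037,.047,.203),),
 B(487,230)+((.075,.05,.092),),B(472,103)+((.075,-.05,.092),),B(715,240)+((-.075,.05,.028),),B(500,297)+((.075,.05,0),),B(712,268)+((-.075,.05,0),)]
q,r=fit(ob,[.6,.29,0]);print(q.round(4),r.round(1).tolist())
ob=[C(40,362)+((-.115,-.145,.02),),C(362,333)+((-.115,.145,.02),),C(378,548)+((.115,.145,.02),),C(25,573)+((.115,-.145,.02),),
 C(100,362)+((-.110,-.091,.02),),C(182,352)+((-.110,-.019,.02),),C(97,450)+((-.006,-.091,.02),),C(180,443)+((-.006,-.019,.02),),
 E(773,350)+((-.115,-.145,.02),),E(742,558)+((-.115,.145,.02),)]
q,r=fit(ob,[.57,-.23,0]);print(q.round(4),r.round(1).tolist())
c,sn=np.cos(q[2]),np.sin(q[2]);print("pocket",q[0]-.058*c+.055*sn,q[1]-.058*sn-.055*c)
E
```

```text
[0.5847 0.2736 0.3046] [[-1.3, -0.5], [-1.7, -1.0], [0.3, -0.9], [2.0, 1.1], [2.4, 2.2], [2.7, 1.4], [-0.6, -1.9], [0.5, -1.5], [0.7, 0.8], [-0.5, 0.3], [1.5, -0.6]]
[ 0.5785 -0.2325 -0.0231] [[0.1, -0.2], [-0.2, -0.2], [0.2, -2.7], [-0.5, 0.0], [0.1, -0.5], [-0.3, 0.2], [-0.2, 0.0], [0.0, -0.2], [-0.9, 0.3], [-1.6, 0.3]]
pocket 0.5192766732704405 -0.28619035639005724
```

Call:
send_rows --pt "0 0 -40" --pt "30 -15 -80" --pt "75 -30 -80" --pt "120 -50 -80" --pt "165 -65 -80" --pt "205 -80 -80" --pt "245 -95 -80" --pt "265 -110 -80" --turn '[0.14, 0.28, 0.42, 0.56, 0.7, 0.85, 1.0, 1.14]'

```text
time_s: 0.9
tcp_pos: [0.5632, 0.2679, 0.342]
orientation: [-3.14, 0.003, 0.427]
contact_force: [-0.1, 0.5, 0.0]
grip_width: 0.0885
```

Call:
send_rows --pt "0 0 0" --pt "0 0 0" --turn '[0.1, 0.13]'

```text
time_s: 1.1
tcp_pos: [0.5622, 0.2689, 0.3413]
orientation: [-3.14, 0.004, 0.298]
contact_force: [0.2, -1.1, -0.4]
grip_width: 0.0878
```

Run:
```python
from workcell import bot, viewer
from h import *
r=viewer.get_image("wrist"); np.savez("w1.npz",**r); cv2.imwrite("pics/w1.png",crop(r["image"],0,0,560,420,1.4))
s=bot.sense();print(s["tcp_pos"],s["orientation"],s["joint_pos"].round(2),r["pose"].round(3).tolist(),r["intrinsics"][0])
```

```text
[0.56271881 0.26822672 0.34142375] [-3.14040494  0.00379261  0.29709375] [0.4  0.13 1.62 0.   1.39 1.68] [[0.293, -0.915, -0.278, 0.633], [-0.956, -0.281, -0.083, 0.29], [-0.002, 0.29, -0.957, 0.462], [0.0, 0.0, 0.0, 1.0]] [325.28107158   0.         283.28402991]
```

View pics/w1.png

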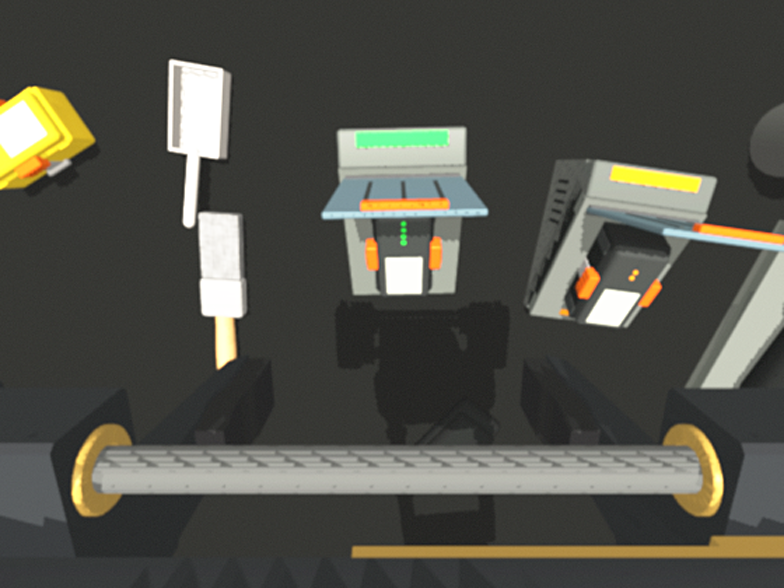

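Run:
```python
from fit import *
w=dict(np.load("w1.npz"))
W=lambda u,v:(w,u/1.4,v/1.4)
t=np.tan(np.radians(28))
ob=[W(337,129)+((.075,.05,.092),),W(466,127)+((.075,-.05,.092),),W(352,296)+((-.075,.05,.028),),W(457,293)+((-.075,-.05,.028),)]
q,r=fit(ob,[.58,.27,.3]);print(q.round(4),r.round(1).tolist())
c,s=np.cos(q[2]),np.sin(q[2]);R=np.array([[c,-s],[s,c]])
for u,v in[(372,254),(435,253),(403.5,253.5)]:
    p=ray(w,u/1.4,v/1.4,.084);print(p.round(4),R.T@(p[:2]-q[:2]))
for u,v in[(323,215),(487,212)]:
    for z in(.203,.198):
        p=ray(w,u/1.4,v/1.4,z);print(z,R.T@(p[:2]-q[:2]))
```

```text
[0.5855 0.271  0.3194] [[-0.7, 0.7], [0.9, -0.1], [1.1, -0.7], [-1.9, -0.0]]
[0.5552 0.289  0.084 ] [-0.02314857  0.02668526]
[0.5716 0.2386 0.084 ] [-0.02343454 -0.02634051]
[0.5634 0.2638 0.084 ] [-0.02329162  0.00015951]
0.203 [0.02298917 0.04612364]
0.198 [0.02245159 0.04694695]
0.203 [ 0.02265629 -0.04608451]
0.198 [ 0.02211228 -0.04704086]
```

The wrist view shows the green-lamp charger with its black pack. The buttons are at (372,254) and (435,253), and the flap edge runs (323,215)–(487,212), leaning slightly forward. The camera sits on the flap side of the tool, so I'll turn the tool half round before going down.

Call:
send_rows --pt "0 0 0" --pt "0 0 0" --pt "0 0 0" --pt "0 0 0" --pt "0 0 0" --pt "0 0 0" --pt "0 0 0" --pt "0 0 0" --turn '[-0.14, -0.28, -0.42, -0.56, -0.7, -0.84, -0.98, -1.12]'

```text
time_s: 1.95
tcp_pos: [0.5632, 0.2671, 0.3411]
orientation: [-3.137, 0.001, 1.423]
contact_force: [0.2, -0.7, 0.5]
grip_width: 0.0882
```

Call:
send_rows --pt "0 0 0" --pt "0 0 0" --pt "0 0 0" --pt "0 0 0" --pt "0 0 0" --pt "0 0 0" --pt "0 0 0" --pt "0 0 0" --turn '[-0.14, -0.28, -0.42, -0.56, -0.7, -0.84, -0.98, -1.12]'

```text
time_s: 2.75
tcp_pos: [0.5637, 0.266, 0.3407]
orientation: [-3.138, -0.004, 2.55]
contact_force: [0.8, 0.2, 1.3]
grip_width: 0.0881
```

Call:
send_rows --pt "0 0 0" --pt "0 0 0" --pt "0 0 0" --pt "0 0 0" --pt "0 0 0" --pt "0 0 0" --pt "0 0 0" --pt "0 0 0" --turn '[-0.14, -0.28, -0.42, -0.56, -0.7, -0.84, -0.92, -0.92]'

```text
time_s: 3.55
tcp_pos: [0.5642, 0.265, 0.3404]
orientation: [3.141, -0.005, -2.813]
contact_force: [0.3, -0.9, -0.4]
grip_width: 0.0881
```

```bash
cat > go.py <<'E'
import sys
from workcell import bot
import numpy as np
from scipy.spatial.transform import Rotation as Ro
def go(x,y,z,yaw):
    s=bot.sense(); R=Ro.from_euler("xyz",s["orientation"])
    d=R.inv().apply(np.array([x,y,z])-s["tcp_pos"])*1000
    t=-((yaw-s["orientation"][2]+np.pi)%(2*np.pi)-np.pi)
    print("pos",s["tcp_pos"].round(4),s["orientation"].round(3),"q",s["joint_pos"].round(2),"move mm",d.round(1),"turn",round(t,3))
if __name__=="__main__": go(*map(float,sys.argv[1:]))
E
python3 go.py .5608 .2630 .2 -2.8266
```

```text
pos [0.5642 0.265  0.3404] [ 3.141 -0.005 -2.813] q [ 0.4   0.13  1.62  0.    1.39 -1.5 ] move mm [  3.1  -0.8 140.5] turn 0.013
```

Call:
send_rows --pt "1 0 40" --pt "2 -1 80" --pt "3 -1 120" --pt "3 -1 140" --pt "3 -1 140" --turn '[0.013, 0.013, 0.013, 0.013, 0.013]'

```text
time_s: 4.05
tcp_pos: [0.5584, 0.2611, 0.1957]
orientation: [-3.141, -0.014, -2.828]
contact_force: [0.1, -0.2, -0.3]
grip_width: 0.0883
```

```bash
python3 go.py .5608 .2630 .09 -2.8266
python3 - <<'E'
from workcell import viewer
from h import *
r=viewer.get_image("wrist"); np.savez("w2.npz",**r); cv2.imwrite("pics/w2.png",crop(r["image"],0,0,560,420,1.4))
E
```

```text
pos [0.5584 0.2611 0.1957] [-3.141 -0.014 -2.828] q [ 0.4   0.21  1.8   0.    1.15 -1.49] move mm [ -4.3   1.1 105.7] turn -0.001
```

View pics/w2.png

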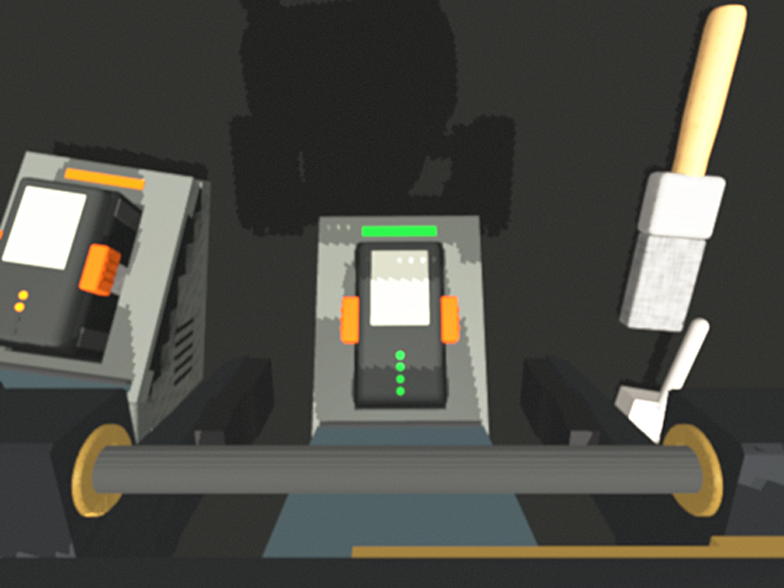

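Run:
```python
from h import *
w=dict(np.load("w2.npz"))
for u,v,z in[(349,320,.084),(450,319,.084),(399.5,319.5,.084),(319,217,.028),(479,216,.028)]:
    print(ray(w,u/1.4,v/1.4,z).round(4))
```

```text
[0.5712 0.2382 0.084 ]
[0.5539 0.29   0.084 ]
[0.5626 0.2641 0.084 ]
[0.5312 0.201  0.028 ]
[0.4996 0.2966 0.028 ]
```

Call:
send_rows --pt "-2 1 25" --pt "-4 1.5 50" --pt "-4 1.5 75" --pt "-4 1.5 85" --pt "-4 1.5 85" --turn '[0, 0, 0, 0, 0]'

```text
time_s: 4.6
tcp_pos: [0.5627, 0.2641, 0.1134]
orientation: [-3.142, -0.01, -2.828]
contact_force: [-0.2, -0.7, 0.7]
grip_width: 0.0881
```

```bash
python3 go.py .5605 .2634 .09 -2.823
```

```text
pos [0.5627 0.2641 0.1134] [-3.142 -0.01  -2.828] q [ 0.4   0.3   1.85  0.    1.   -1.49] move mm [ 2.   0.  23.5] turn -0.005
```

Clear so far; the last descent, then close.

Call:
send_rows --pt "2 0 12" --pt "2 0 21" --pt "2 0 23" --pt "2 0 23" --turn '[-0.005, -0.005, -0.005, -0.005]'

```text
time_s: 5.0
tcp_pos: [0.5603, 0.2633, 0.0902]
orientation: [-3.142, -0.011, -2.823]
contact_force: [-0.0, 0.1, 0.1]
grip_width: 0.0881
```

Call:
send_rows --pt "0 0 0" --pt "0 0 0" --pt "0 0 0" --pt "0 0 0" --pt "0 0 0" --pt "0 0 0" --pt "0 0 0" --pt "0 0 0" --turn '[0, 0, 0, 0, 0, 0, 0, 0]' --gripper 0 --newtons 35

```text
time_s: 5.8
tcp_pos: [0.5604, 0.2633, 0.0906]
orientation: [-3.142, -0.01, -2.823]
contact_force: [-2.0, -0.8, 4.8]
grip_width: 0.0498
```

```bash
python3 go.py .5605 .2634 .09 -2.823
```

```text
pos [0.5604 0.2633 0.0906] [-3.142 -0.01  -2.823] q [ 0.4   0.32  1.87  0.    0.96 -1.49] move mm [-0.1  0.   0.6] turn -0.0
```

Call:
send_rows --pt "2 0 -3.5" --pt "4 0 -7.5" --pt "6.5 0 -12.5" --pt "9.5 0 -18" --pt "12.5 0 -23.5" --pt "16 0 -30" --pt "19 0 -36" --pt "23.5 0 -44" --turn '[0, 0, 0, 0, 0, 0, 0, 0]'

```text
time_s: 6.6
tcp_pos: [0.5382, 0.256, 0.1353]
orientation: [-3.142, -0.011, -2.823]
contact_force: [0.2, 0.2, -3.3]
grip_width: 0.05
```

Call:
send_rows --pt "5 0 -20" --pt "5 0 -40" --pt "5 0 -60" --pt "5 0 -60" --turn '[0, 0, 0, 0]'

```text
time_s: 7.0
tcp_pos: [0.5361, 0.2555, 0.1995]
orientation: [3.141, -0.003, -2.823]
contact_force: [1.0, 0.1, -2.8]
grip_width: 0.05
```

```bash
python3 - <<'E'
from workcell import viewer
from h import *
d=viewer.get_image("side");w=viewer.get_image("wrist")
np.savez("w3.npz",**w)
cv2.imwrite("pics/m3.png",np.hstack([cv2.resize(crop(d["image"],160,190,200,150,2),(400,300)),crop(w["image"],0,0,560,420,400/560)]))
E
python3 go.py .5193 -.2862 .25 3.1186
```

```text
pos [0.5342 0.2547 0.1959] [ 3.142 -0.009 -2.823] q [ 0.4   0.16  1.85  0.    1.13 -1.49] move mm [ 184.  -509.   -52.4] turn 0.342
```

View pics/m3.png

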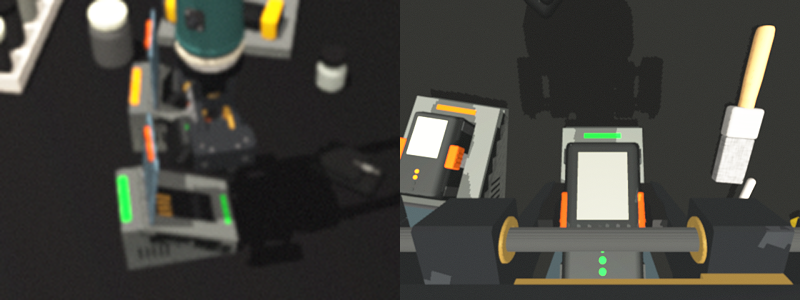

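Call:
send_rows --pt "0 0 -30" --pt "0 0 -60" --pt "0 0 -85" --pt "10 -20 -103" --pt "25 -55 -105" --pt "35 -95 -105" --pt "50 -135 -105" --pt "64 -175 -105" --turn '[0, 0, 0, 0.02, 0.06, 0.1, 0.13, 0.16]'

```text
time_s: 7.9
tcp_pos: [0.528, 0.0673, 0.2995]
orientation: [-3.14, -0.012, -2.984]
contact_force: [0.5, -0.4, -3.5]
grip_width: 0.0498
```

```bash
python3 go.py .5153 -.2862 .25 3.1186
```

```text
pos [0.528  0.0673 0.2995] [-3.14  -0.012 -2.984] q [ 0.08 -0.02  1.86 -0.    1.32 -1.65] move mm [  67.5 -347.    50.8] turn 0.181
```

Call:
send_rows --pt "9 -45 0" --pt "17 -90 0" --pt "26 -135 5" --pt "35 -180 10" --pt "43 -225 20" --pt "52 -270 30" --pt "60 -310 40" --pt "67 -345 50" --turn '[0.03, 0.06, 0.09, 0.12, 0.15, 0.18, 0.18, 0.18]'

```text
time_s: 8.7
tcp_pos: [0.5141, -0.2858, 0.2482]
orientation: [-3.14, -0.014, 3.118]
contact_force: [-0.1, 0.9, -4.0]
grip_width: 0.0498
```

Call:
send_rows --pt "0 0 0" --pt "0 0 0" --turn '[0, 0]'

```text
time_s: 8.9
tcp_pos: [0.5126, -0.2859, 0.2455]
orientation: [3.141, -0.019, 3.116]
contact_force: [-0.5, 1.4, -2.2]
grip_width: 0.0498
```

```bash
python3 - <<'E'
from workcell import viewer
from h import *
d=viewer.get_image("scene");w=viewer.get_image("wrist")
np.savez("w4.npz",**w)
cv2.imwrite("pics/m4.png",np.vstack([crop(w["image"],0,0,560,300,1.4),crop(d["image"],130,170,200,75,4)[:, :784][:180]]))
E
python3 go.py .5153 -.2862 .12 3.1186
```

```text
pos [ 0.5137 -0.2848  0.2472] [-3.141 -0.016  3.119] q [-0.54  0.12  1.81 -0.01  1.23 -2.09] move mm [ -3.7  -1.3 127.2] turn 0.0
```

View pics/m4.png

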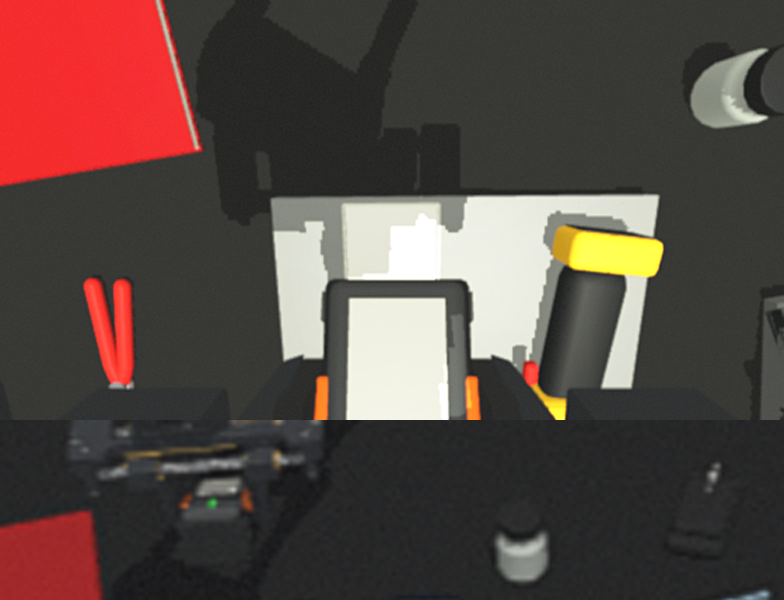

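Run:
```python
from fit import *
w=dict(np.load("w4.npz"))
for u,v in[(342,203),(441,203),(271,198),(659,195)]: print(ray(w,u/1.4,v/1.4,.02).round(4))
W=lambda u,v,p:(w,u/1.4,v/1.4,p)
q,r=fit([W(342,203,(-.11,-.091,.02)),W(441,203,(-.11,-.019,.02)),W(271,198,(-.115,-.145,.02)),W(659,195,(-.115,.145,.02))],[.578,-.23,0]);print(q,r.round(1).tolist())
c,s=np.cos(q[2]),np.sin(q[2]);print("pocket",q[0]-.058*c+.055*s,q[1]-.058*s-.055*c)
```

```text
[ 0.4624 -0.3249  0.02  ]
[ 0.4642 -0.2506  0.02  ]
[ 0.4575 -0.3778  0.02  ]
[ 0.4623 -0.0876  0.02  ]
[ 0.57455278 -0.23474422 -0.01784356] [[1.1, 0.5], [-1.1, 0.1], [0.1, -0.5], [-0.1, -0.1]]
pocket 0.5155806655657066 -0.28870059515959007
```

```bash
python3 go.py .491 -.288 .08 3.1216
```

```text
pos [ 0.5137 -0.2848  0.2472] [-3.141 -0.016  3.119] q [-0.54  0.12  1.81 -0.01  1.23 -2.09] move mm [ 19.9  -3.7 167.5] turn -0.003
```

Call:
send_rows --pt "5 -1 30" --pt "10 -2 60" --pt "15 -3 90" --pt "20 -3.7 115" --pt "20 -3.7 135" --pt "20 -3.7 150" --pt "20 -3.7 155" --pt "20 -3.7 155" --turn '[0, 0, 0, 0, 0, 0, 0, 0]'

```text
time_s: 9.8
tcp_pos: [0.4913, -0.2873, 0.0924]
orientation: [-3.141, -0.016, 3.12]
contact_force: [0.5, 1.2, -3.1]
grip_width: 0.0498
```

```bash
python3 go.py .491 -.288 .075 3.1216
```

```text
pos [ 0.4913 -0.2873  0.0924] [-3.141 -0.016  3.12 ] q [-0.57  0.24  1.98 -0.01  0.94 -2.11] move mm [ 0.  -0.7 17.4] turn -0.002
```

Call:
send_rows --pt "0 -0.7 6" --pt "0 -0.7 12" --pt "0 -0.7 17" --pt "0 -0.7 20" --pt "0 -0.7 22" --pt "0 -0.7 22" --turn '[0, 0, 0, 0, 0, 0]' --newtons 18

```text
time_s: 10.4
tcp_pos: [0.4913, -0.2882, 0.0704]
orientation: [-3.141, -0.016, 3.12]
contact_force: [0.9, -0.8, -3.2]
grip_width: 0.05
```

Call:
send_rows --pt "0 0 1" --pt "0 0 2" --pt "0 0 3" --pt "-1 0 4" --pt "-1 0 4" --turn '[0, 0, 0, 0, 0]'

```text
time_s: 10.9
tcp_pos: [0.494, -0.2886, 0.0681]
orientation: [-3.14, -0.012, 3.119]
contact_force: [2.6, 1.9, 5.2]
grip_width: 0.0499
```

Call:
send_rows --pt "-3 0 1.8" --pt "-6 0 3.6" --pt "-9 0 5.5" --pt "-12 0 7.8" --pt "-15 0 10.4" --pt "-17.5 0 13" --pt "-20 0 16" --pt "-21.5 0 18" --turn '[0, 0, 0, 0, 0, 0, 0, 0]'

```text
time_s: 11.7
tcp_pos: [0.5138, -0.2892, 0.0517]
orientation: [-3.141, -0.017, 3.12]
contact_force: [-12.7, 4.9, 23.9]
grip_width: 0.0501
```

```bash
python3 - <<'E'
from workcell import viewer,bot
from h import *
d=viewer.get_image("side");w=viewer.get_image("wrist");np.savez("w5.npz",**w)
cv2.imwrite("pics/m5.png",np.vstack([crop(w["image"],80,100,400,200,2),crop(d["image"],190,130,160,60,5)]))
print(bot.sense()["contact_force"])
E
python3 go.py .5145 -.288 .0505 3.1216
```

```text
[-9.79465847  3.84943366 18.5095961 ]
pos [ 0.5139 -0.2892  0.0516] [-3.141 -0.016  3.12 ] q [-0.55  0.33  1.95 -0.01  0.88 -2.09] move mm [-0.6  1.2  1.1] turn -0.002
```

View pics/m5.png

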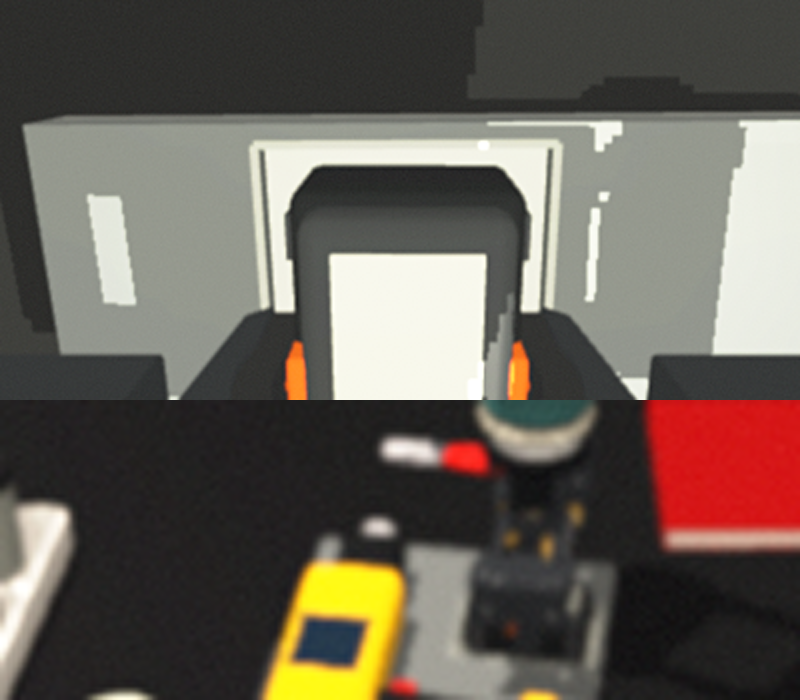

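Call:
send_rows --pt "0 0 0.5" --pt "0 0 0.5" --pt "0 0 0" --pt "0 0 0" --pt "0 0 0" --pt "0 0 0" --turn '[0, 0, 0, 0, 0, 0]' --gripper 100

```text
time_s: 12.4
tcp_pos: [0.5139, -0.2891, 0.0513]
orientation: [-3.141, -0.017, 3.12]
contact_force: [0.2, 0.7, -0.5]
grip_width: 0.088
```

Call:
send_rows --pt "0 0 -10" --pt "0 0 -30" --pt "0 0 -60" --pt "0 0 -100" --pt "0 0 -145" --pt "0 0 -190" --pt "0 0 -200" --turn '[0, 0, 0, 0, 0, 0, 0]'

```text
time_s: 13.1
tcp_pos: [0.5201, -0.2908, 0.2592]
orientation: [-3.135, -0.006, 3.12]
contact_force: [0.4, -0.3, 0.5]
grip_width: 0.0883
```

```bash
python3 - <<'E'
from workcell import viewer,bot
from h import *
d=viewer.get_image("side");w=viewer.get_image("wrist");s=viewer.get_image("scene")
np.savez("w6.npz",**w);np.savez("d6.npz",**d)
cv2.imwrite("pics/m6.png",np.vstack([crop(w["image"],100,80,400,200,2),np.hstack([crop(d["image"],230,150,80,60,5),crop(s["image"],160,210,80,60,5)])]))
E
python3 go.py .5 0 .3 3.1216
```

```text
pos [ 0.5174 -0.2892  0.2521] [-3.14  -0.015  3.12 ] q [-0.55  0.12  1.79 -0.01  1.24 -2.09] move mm [ 24.4 288.7 -47.9] turn -0.002
```

View pics/m6.png

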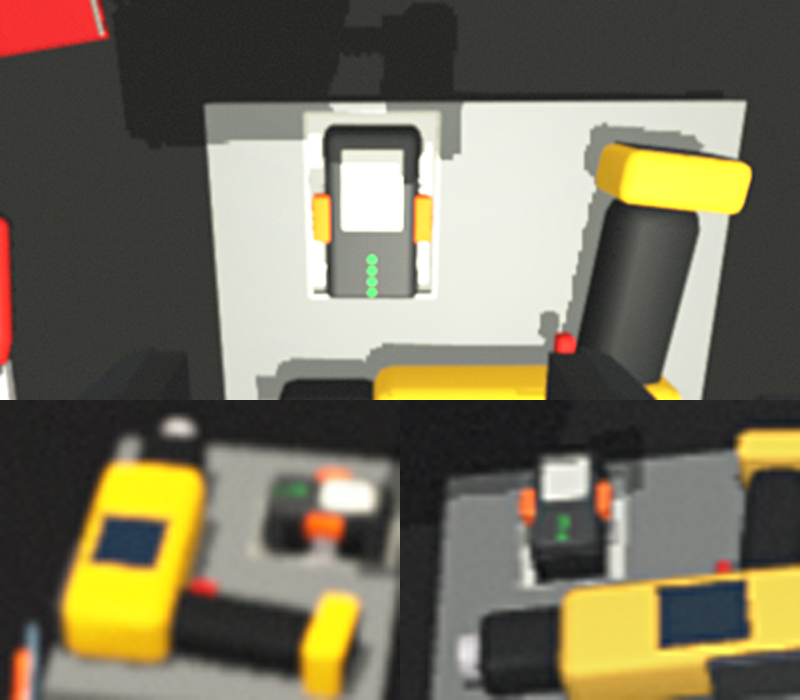

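```bash
python3 - <<'E'
from h import *
w=dict(np.load("w6.npz"))
for n,u,v,z in[("btn",322,218,.044),("btn",424,218,.044),("top-x",373,127,.054),("top+x",373,297,.054)]+[("rim",a,b,.02) for a,b in[(305,113),(440,113),(308,298),(437,298)]]:
    print(n,ray(w,100+u/2,80+v/2,z).round(4))
E
python3 go.py .56 .26 .34 -2.823
```

```text
btn [ 0.5162 -0.3152  0.044 ]
btn [ 0.5173 -0.2616  0.044 ]
top-x [ 0.4692 -0.2876  0.054 ]
top+x [ 0.5572 -0.2892  0.054 ]
rim [ 0.4634 -0.324   0.02  ]
rim [ 0.465  -0.2512  0.02  ]
rim [ 0.5687 -0.3273  0.02  ]
rim [ 0.5702 -0.252   0.02  ]
pos [ 0.5174 -0.2892  0.2521] [-3.14  -0.015  3.12 ] q [-0.55  0.12  1.79 -0.01  1.24 -2.09] move mm [-29.3 549.8 -89.1] turn -0.34
```

```bash
python3 go.py .657 .2956 .31 -2.823
```

```text
pos [ 0.5174 -0.2892  0.2521] [-3.14  -0.015  3.12 ] q [-0.55  0.12  1.79 -0.01  1.24 -2.09] move mm [-126.   587.6  -60.6] turn -0.34
```

Call:
send_rows --pt "0 0 -30" --pt "-5 45 -60" --pt "-15 95 -65" --pt "-25 145 -65" --pt "-35 190 -65" --pt "-48 235 -65" --pt "-58 280 -65" --pt "-68 325 -65" --turn '[0, -0.03, -0.06, -0.1, -0.13, -0.16, -0.19, -0.22]' --gripper 0

```text
time_s: 14.05
tcp_pos: [0.5922, 0.0363, 0.3121]
orientation: [3.139, -0.02, -2.942]
contact_force: [1.2, -0.2, -0.0]
grip_width: 0.026
```

```bash
python3 go.py .657 .2956 .31 -2.823
```

```text
pos [0.5922 0.0363 0.3121] [ 3.139 -0.02  -2.942] q [ 0.02  0.1   1.71 -0.    1.35 -1.75] move mm [-115.   241.3    0.4] turn -0.119
```

Call:
send_rows --pt "-20 42 0" --pt "-40 85 0" --pt "-60 128 0" --pt "-80 170 0" --pt "-100 212 0" --pt "-115 241 0" --pt "-115 241 0" --turn '[-0.02, -0.04, -0.06, -0.08, -0.1, -0.119, -0.119]'

```text
time_s: 14.75
tcp_pos: [0.6559, 0.2992, 0.3053]
orientation: [3.135, -0.026, -2.818]
contact_force: [-0.0, 0.8, -0.4]
grip_width: 0.0006
```

```bash
cat > flap.py <<'E'
import numpy as np
from go import go
O=np.array([.586,.272]);yaw=.319;ex=np.array([np.cos(yaw),np.sin(yaw)])
H=np.array([.037,.091])
def tip(phi,r):  # fingertip centre (local x,z) touching outer face of flap at angle phi
    a=np.radians(208)-phi; d=np.array([np.cos(a),np.sin(a)]); n=np.array([d[1],-d[0]])
    c=H+r*d+.002*n; return c+np.array([.009 if n[0]>0 else -.009,0])
def world(t): return [*(O+ex*t[0]),t[1]+.025]
if __name__=="__main__":
    t0=tip(1.93,.07)
    for p in np.arange(1.93,-.01,-.1):
        t=tip(max(p,0),.07+.012*(1.93-p)/1.93); print(round(p,2),"dx",((t0-t)[0]*1000).round(1),"dz",((t0-t)[1]*1000).round(1))
    print(t0,world(t0)); go(*(np.array(world(t0))+[.03*ex[0],.03*ex[1],0]),-2.823)
E
python3 flap.py
```

```text
1.93 dx 0.0 dz 0.0
1.83 dx 7.1 dz 0.4
1.73 dx 14.1 dz 1.6
1.63 dx 21.1 dz 3.5
1.53 dx 27.8 dz 6.1
1.43 dx 34.4 dz 9.4
1.33 dx 40.6 dz 13.4
1.23 dx 46.4 dz 18.0
1.13 dx 51.8 dz 23.2
1.03 dx 56.7 dz 29.0
0.93 dx 61.0 dz 35.3
0.83 dx 64.7 dz 42.1
0.73 dx 67.7 dz 49.2
0.63 dx 70.0 dz 56.7
0.53 dx 71.5 dz 64.4
0.43 dx 90.3 dz 72.3
0.33 dx 90.2 dz 80.3
0.23 dx 89.3 dz 88.3
0.13 dx 87.7 dz 96.3
0.03 dx 85.2 dz 104.1
[0.03894437 0.16067222] [np.float64(0.6229796065100672), np.float64(0.2842136227214424), np.float64(0.18567221879156087)]
pos [0.6559 0.2992 0.3053] [ 3.135 -0.026 -2.818] q [ 0.39  0.35  1.42  0.01  1.4  -1.51] move mm [  2.9  -4.6 119.8] turn 0.005
```

Call:
send_rows --pt "0 -4 30" --pt "2 -4 60" --pt "3 -4 90" --pt "3 -4 112" --pt "3 -4 119" --pt "3 -4 120" --turn '[0, 0, 0, 0, 0, 0]'

```text
time_s: 15.35
tcp_pos: [0.6495, 0.2927, 0.1822]
orientation: [3.136, -0.032, -2.819]
contact_force: [0.8, -0.1, -1.0]
grip_width: 0.0007
```

```bash
python3 flap.py | tail -1; python3 -c "
from go import go;from flap import *
go(*world(tip(1.43,.073)),-2.823);go(*world(tip(1.03,.0755)),-2.823)"
```

```text
pos [0.6495 0.2927 0.1822] [ 3.136 -0.032 -2.819] q [ 0.39  0.41  1.57  0.01  1.2  -1.51] move mm [-2.1  0.2 -3.6] turn 0.004
pos [0.6495 0.2927 0.1822] [ 3.136 -0.032 -2.819] q [ 0.39  0.41  1.57  0.01  1.2  -1.51] move mm [61.9  0.4  7.9] turn 0.004
pos [0.6495 0.2927 0.1822] [ 3.136 -0.032 -2.819] q [ 0.39  0.41  1.57  0.01  1.2  -1.51] move mm [83.6  0.4 28.2] turn 0.004
```

Call:
send_rows --pt "12 0 -3" --pt "24 0 -3" --pt "33 0 -3" --pt "40 0 -2" --pt "47 0 0" --pt "54 0 3" --pt "62 0 8" --pt "68 0 12" --turn '[0, 0, 0, 0, 0, 0, 0, 0]'

```text
time_s: 16.15
tcp_pos: [0.5837, 0.2709, 0.1717]
orientation: [3.136, -0.032, -2.819]
contact_force: [0.1, -0.3, 0.0]
grip_width: 0.0005
```

```bash
python3 -c "
from go import go;from flap import *
go(*world(tip(1.03,.0755)),-2.823);go(*world(tip(.73,.077)),-2.823);go(*world(tip(.54,.079)),-2.823)"
```

```text
pos [0.5837 0.2709 0.1717] [ 3.136 -0.032 -2.819] q [ 0.39  0.29  1.74  0.01  1.14 -1.51] move mm [14.7  0.3 15.6] turn 0.004
pos [0.5837 0.2709 0.1717] [ 3.136 -0.032 -2.819] q [ 0.39  0.29  1.74  0.01  1.14 -1.51] move mm [24.6  0.2 36.2] turn 0.004
pos [0.5837 0.2709 0.1717] [ 3.136 -0.032 -2.819] q [ 0.39  0.29  1.74  0.01  1.14 -1.51] move mm [28.6  0.2 50.6] turn 0.004
```

Call:
send_rows --pt "4 0 4" --pt "8 0 8" --pt "12 0 12" --pt "15 0 16" --pt "19 0 24" --pt "22 0 31" --pt "25 0 38" --pt "28 0 48" --turn '[0, 0, 0, 0, 0, 0, 0, 0]'

```text
time_s: 16.95
tcp_pos: [0.5556, 0.2618, 0.1242]
orientation: [3.136, -0.032, -2.819]
contact_force: [1.1, 1.0, -0.1]
grip_width: 0.0002
```

Run:
```python
from workcell import viewer,bot
from h import *
from flap import *
d=viewer.get_image("side");w=viewer.get_image("wrist")
cv2.imwrite("pics/m7.png",np.hstack([crop(d["image"],200,230,100,75,4),crop(w["image"],0,0,560,420,400/560)]))
for p in(.54,.2,0):go(*world(tip(p,.08)),-2.823)
```

```text
pos [0.5539 0.2611 0.1224] [ 3.136 -0.036 -2.819] q [ 0.4   0.29  1.85  0.01  1.04 -1.5 ] move mm [-0.2  0.3  0.3] turn 0.004
pos [0.5539 0.2611 0.1224] [ 3.136 -0.036 -2.819] q [ 0.4   0.29  1.85  0.01  1.04 -1.5 ] move mm [14.3  0.2 27.8] turn 0.004
pos [0.5539 0.2611 0.1224] [ 3.136 -0.036 -2.819] q [ 0.4   0.29  1.85  0.01  1.04 -1.5 ] move mm [ 8.1  0.1 42.5] turn 0.004
```

View pics/m7.png

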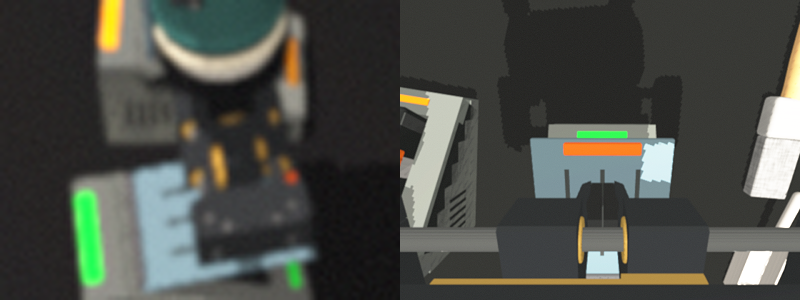

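The flap is now about level: its orange ridge is at (602,149) in the wrist half, under the fingers. I'll go on pressing it down to the deck.

Call:
send_rows --pt "5 0 7" --pt "9 0 14" --pt "13 0 22" --pt "14 0 28" --pt "12 0 33" --pt "10 0 38" --pt "9 0 41" --pt "9 0 43" --turn '[0, 0, 0, 0, 0, 0, 0, 0]'

```text
time_s: 17.85
tcp_pos: [0.5443, 0.2581, 0.0797]
orientation: [3.136, -0.036, -2.819]
contact_force: [0.2, 0.7, 4.5]
grip_width: 0.0006
```

Call:
send_rows --pt "0 0 1" --pt "0 0 2" --pt "0 0 3" --pt "0 0 3" --turn '[0, 0, 0, 0]'

```text
time_s: 18.25
tcp_pos: [0.5447, 0.2583, 0.0792]
orientation: [3.136, -0.035, -2.819]
contact_force: [-5.3, -2.9, 13.4]
grip_width: 0.0005
```

Call:
send_rows --pt "0 0 2" --pt "0 0 2" --pt "0 0 -10" --pt "0 0 -40" --pt "0 0 -80" --pt "0 0 -120" --pt "0 0 -160" --pt "0 0 -160" --turn '[0, 0, 0, 0, 0, 0, 0, 0]'

```text
time_s: 19.05
tcp_pos: [0.5543, 0.2609, 0.2475]
orientation: [3.135, -0.021, -2.819]
contact_force: [0.8, 0.3, 0.6]
grip_width: 0.0002
```

Run:
```python
from workcell import viewer,bot
from h import *
from flap import *
d=viewer.get_image("side");w=viewer.get_image("wrist");s=viewer.get_image("scene")
np.savez("w8.npz",**w)
cv2.imwrite("pics/m8.png",np.vstack([crop(w["image"],100,100,400,180,2),np.hstack([crop(d["image"],200,260,80,48,5),crop(s["image"],160,200,80,48,5)])]))
# predicted free-edge corners (outer face) for a few flap angles, in crop pixels
for p in(0,.08,.2):
    a=np.radians(208)-p;dd=np.array([np.cos(a),np.sin(a)]);n=np.array([dd[1],-dd[0]]);e=H+.112*dd+.002*n
    print(p,[((proj(w,[*(O+ex*e[0]+np.array([-ex[1],ex[0]])*y),e[1]])[0]-100)*2).round(1) for y in(-.047,.047)])
print(bot.sense()["contact_force"],bot.sense()["tcp_pos"])
```

```text
0 [array([271.8, 141.4]), array([458.9, 141.9])]
0.08 [array([269.3, 136. ]), array([461.6, 136.5])]
0.2 [array([265.3, 130.1]), array([466. , 130.6])]
[-0.07124    -0.51918933 -0.80765165] [0.55014036 0.25922013 0.23906146]
```

View pics/m8.png

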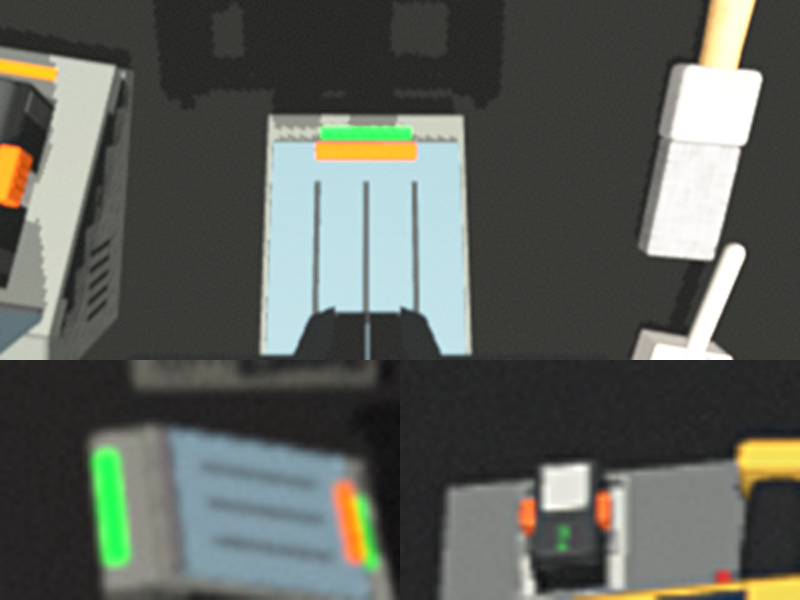

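The flap's free edge is at (272,142)–(459,141), which matches the position I predicted for 0 rad, (272,141)–(459,142). The pack still lies in the pocket, so I'm handing in.

```bash
python3 -c "
from workcell import ticket,bot
print(bot.sense()['time_s'],ticket.sign_off())"
```

```text
the job is handed in; nothing more can be done
19.2 None
```

The charged pack is out of the green-lamp charger and lying in the tray's pocket, and that charger's dust flap is shut. I handed the job in at 19.2 s of the 67 s allowed.

I squeezed both buttons home (finger opening 50 mm) and lifted the pack square to the deck. In the pocket I tipped it level about its lower edge, then let go. I swung the flap down from behind with closed fingers and pressed it flat.

**Last checks:**
- **Pack:** it measured about 1–4 mm from the pocket's centre, within the 12 mm allowed. It looks flat in the pictures, but I did not measure its tilt. The pack's apparent length came out at 88 mm instead of 92, which I put down to its rounded edges.
- **Flap:** its free edge is within about 1 pixel of where it should be when fully shut. It took 13 N of pressing without moving any further.
- **Robot:** it stood clear, with the TCP about 0.24 m up and under 1 N on the tool.
- **Other things:** the amber-lamp charger and its pack were not touched on purpose. The items in my last views did not look moved, but I did not measure them or check every one.

The only measurements that disagreed were two estimates of the pocket's position, about 4 mm apart. I relied mainly on the closer wrist-camera one, and the later view agreed with it.

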